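# Stack the dish sets on the warming plate and the tray

### The job

Lay out two stacks in the chamber. On the round warming plate put the large round dish, the middle-sized dish on top of it and the small dish on top of that; on the square metal tray put the square four-well plate, with the dark case lying flat on top of it. Centre each thing well on what it stands on, keep everything level, set it down without dropping it, and do not shift or tip the bottle, the jar or the beaker.

Things in the scene. Friction and masses are not known exactly. Their poses are not given: they have to be found in the camera images.
- dish_large: large lidded round dish, white plastic, loose, flat top: 64 mm across, 16 mm high, about 45 g. Origin: centre of the underside, z up.
- dish_mid: middle-sized lidded round dish, white plastic, loose, flat top: 50 mm across, 14 mm high, about 32 g. Origin: centre of the underside, z up.
- dish_small: small lidded round dish, white plastic, loose, flat top: 36 mm across, 12 mm high, about 20 g. Origin: centre of the underside, z up.
- well_plate: lidded four-well plate, white plastic, loose: square, 66 x 66 mm, 16 mm high, flat top showing four grey round wells, about 60 g. Origin: centre of the underside, z up, x and y square to its sides.
- case: closed black slide case with a thin grey seam round it, loose: a box 70 mm long (its x) by 36 mm wide (its y) by 18 mm high, about 80 g. Origin: centre of the underside, z up.
- warm_plate: round warming plate, fixed, dark steel top 104 mm across on a grey base 110 mm across; its flat top is 12 mm above the table. Origin: centre of the underside, on the table, z up.
- tray: square dark steel tray, fixed, a flat slab without a rim, 106 x 106 mm; its top is 12 mm above the table. Origin: centre of the underside, on the table, z up, x and y square to its sides.
- bottle: bystander, leave standing: small glass bottle with a yellow cap and paper label, loose, 34 mm across, 70 mm high. Origin: centre of the underside, z up.
- jar: bystander, leave standing: small clear jar with a blue lid, loose, about 42 mm across, 42 mm high. Origin: centre of the underside, z up.
- beaker: bystander, leave standing: open glass beaker, loose, 58 mm across the mouth, 60 mm high. Origin: centre of the underside, z up.
Not all that is in view belongs to the job. Leave any yellow look-alike of the dish_small alone.

How it is judged:
By the outcome, as a careful person would: the job done as asked, in the order asked, and still so for the second after the job is handed in, with the robot touching nothing.
It also fails if it takes over 112 s, if anything falls off the work surface, if the arm or the gripper's body presses on something with over 40 N, if the wrist force passes 120 N, or if a joint passes its speed limit or range.

### The arm

A 6-joint arm with a two-finger parallel gripper is mounted at the origin on the work surface. World frame = base frame: x ahead of the robot, y to its left, z up, the work surface at z = 0. Lengths are in m, angles in rad, forces in N, time in s.
With the tool pointing down it reaches from about 0.35 to 0.725 m from the base axis. Payload 6 kg.
Tool frame: the origin (TCP) lies midway between the tips of the shut fingers; the grasp point (between the pads) lies env.grip_depth behind it (env.grip_depth is the distance from the TCP to the grasp point, in m); z points along the fingers, y is the line along which they close (so a half turn about z gives the same grasp; the last joint's range is limited). The gripper opens to 85 mm and grips with 20 to 120 N. Pads are 22 mm wide; open, the fingers measure 114 mm over their backs; the gripper's body (76 mm by 85 mm) begins 54 mm behind the grasp point. The pads swing forward as they close: fully open they stand 13 mm farther back than shut.
Start: joints at [-0.916, 0.04, 0.085, 0, -1.615, -0.334], TCP at [0.189, -0.569, 0.231] pointing down, gripper open.
Joint ranges: [-2.56, 2.56], [-1.29, 2.01], [-1.08, 1.49], [-3.29, 1.98], [-2.81, -0.18], [-2.99, 2.99]. Speed limits (rad/s): [2.57, 2.57, 3.01, 3.14, 3.14, 3.14].

### API

Orientations are given as a unit quaternion [x, y, z, w].
In Python, from workcell import env gives the robot as it stands. The module is installed in compiled form; this text tells all that it offers.
- The arm moves only by the tool play_rows, never from a script. Its argument "deltas" is a list of rows, each a list of 7 numbers: the turn, a rotation vector about the tool's x, y, z in degrees, then the shift along the tool's x, y, z in cm, then the opening, from 0 (shut) to 1 (fully open). A call has exactly 10 rows; each row shifts and turns the commanded pose from where the row before left it, along the tool's axes as they then stand; what a row does not reach is not made up. A row lasts 1/10 s, in which the tool goes at most 50 mm and 8.59 degrees, less where a joint would pass 70% of its speed; a pose out of reach is approached as far as the arm can. A call is refused whole if a number of a shift passes 5 or a number of a turn 8.59, either way. A call with a gripper value outside its range is refused whole. The fingers move at their own pace and stop on an object; "newtons" is the grip in N (left out, the last holds). Time passes only in rows, so rows that do not move let the fingers close, or fill a call up. It gives the time, the measured TCP pose, the force, the opening and the grip force at its end, in the units of the state.
- env.state(): the state, without advancing time (a new reading comes with each control period).
- env.get_image(name): name is "scene" or "side" or "wrist"; returns a dict with "frame" (420x560x3 uint8, red, green, blue), "fovy" (degrees; the focal length in pixels is half the picture's height over the tangent of half this angle, whatever the lens; pixels are square), "cx", "cy" (the principal point, pixels), "pose" (4x4, takes a point from camera to world coordinates); the wrist camera has in their place "T_tool_cam" (4x4, takes a point from camera to tool coordinates, whose origin is the TCP and whose axes are the flange's). Camera axes: x right, y down, z forward; pixel columns grow to the right and rows downward; lengths in m; the calibration is good to about 2 mm. A picture is of the moment at which its call begins: read the wrist's pose just before it. There is no depth.
- env.job_done(): hands the job in; it is judged then, once.
The state is a dict: "time": time; "joints": joint angles; "qd": joint speeds; "effort": joint torques, N m; "tcp_pos": TCP position; "eef_rot": TCP orientation; "contact_force": force on the tool from outside, world axes, zero at the start; "wrist_torque": the same for the moment, N m; "gripper_width": finger opening in m; "gripper_force": force on a finger pad.
Only numpy, scipy, OpenCV 4.12 (cv2) and the standard library are available. Lean on these libraries where they do the work, as an engineer would, in place of code of your own. Each camera call takes 0.05 s, during which the arm holds its last target. There are 200 camera calls.

## Working session

There is one attempt and no reset: what is moved stays moved. The work goes in short steps, Python scripts to look and compute and a tool call to move; the robot and the scene stay as the last step left them, time stands still between calls to the robot, and variables do not carry over. Pictures are saved under pics/ and viewed, at most 18 in all, crops included, and the job is handed in when it is done.

Besides the shell and the picture viewer there is one more tool, called after ">>>" as name(argument=value, ...), one argument or row to a line, values as JSON. play_rows: Moves the arm, as the interface text tells. Its arguments: {"type":"object","properties":{"deltas":{"type":"array"},"newtons":{"type":"number"}},"required":["deltas"]}

```bash
mkdir -p pics; cat > h.py <<'E'
import numpy as np, cv2
from scipy.spatial.transform import Rotation as R
from workcell import env
def grab(n,save=None):
    s=env.state(); im=env.get_image(n); f=im["frame"]
    if save: cv2.imwrite("pics/"+save,f[:,:,::-1])
    if n=="wrist":
        T=np.eye(4);T[:3,:3]=R.from_quat(s["eef_rot"]).as_matrix();T[:3,3]=s["tcp_pos"]
        P=T@im["T_tool_cam"]
    else: P=im["pose"]
    return f,np.array(P),im
def ray(P,im,u,v,z):
    F=210/np.tan(np.radians(im["fovy"])/2)
    d=P[:3,:3]@np.array([(u-im["cx"])/F,(v-im["cy"])/F,1]); o=P[:3,3]
    return o+d*(z-o[2])/d[2]
E
python3 - <<'E'
from h import *
print(env.state(), env.grip_depth)
for n in ("scene","side","wrist"):
    f,P,im=grab(n,n+"0.png"); print(n,im["fovy"],im["cx"],im["cy"],np.round(P,3).tolist(), {k:v for k,v in im.items() if k not in("frame",)}.keys())
a=[cv2.imread(f"pics/{n}0.png") for n in("scene","side")]
E
```

```text
{'time': 0.0, 'joints': array([-9.16327872e-01,  4.08373930e-02,  8.38084894e-02, -4.81723481e-04,
       -1.61550420e+00, -3.33743414e-01]), 'qd': array([ 9.09093453e-04, -1.79031617e-05,  6.49120336e-04,  2.95720472e-04,
        8.85605763e-04,  9.34805831e-04]), 'effort': array([ 1.89317856e-03, -3.68210900e+01,  3.47406185e+01,  6.93221301e+00,
       -5.52084573e-03, -4.87108764e-05]), 'tcp_pos': array([ 0.18915725, -0.56905482,  0.23025955]), 'eef_rot': array([-1.59686442e-01,  9.87167376e-01,  8.78642016e-04, -1.99980005e-04]), 'contact_force': array([ 0.67915597, -0.66811774, -0.5057878 ]), 'wrist_torque': array([ 0.09423548,  0.03023217, -0.00763795]), 'gripper_force': 0.0, 'gripper_width': 0.08513437587911363} 0.0187
scene 43.340410154942795 287.215695995637 207.28505542050917 [[0.135, 0.78, -0.611, 1.163], [0.991, -0.105, 0.084, -0.054], [0.001, -0.617, -0.787, 0.777], [0.0, 0.0, 0.0, 1.0]] dict_keys(['fovy', 'cx', 'cy', 'pose'])
side 48.071509248936465 282.96587883962223 214.1679483469271 [[0.975, -0.151, 0.16, 0.391], [-0.22, -0.672, 0.707, -0.755], [0.0, -0.725, -0.689, 0.768], [0.0, 0.0, 0.0, 1.0]] dict_keys(['fovy', 'cx', 'cy', 'pose'])
wrist 71.78439083937108 280.78661840811117 206.95341139813334 [[-0.316, 0.897, 0.31, 0.109], [0.949, 0.298, 0.104, -0.596], [0.001, 0.327, -0.945, 0.373], [0.0, 0.0, 0.0, 1.0]] dict_keys(['fovy', 'cx', 'cy', 'T_tool_cam'])
```

View pics/scene0.png

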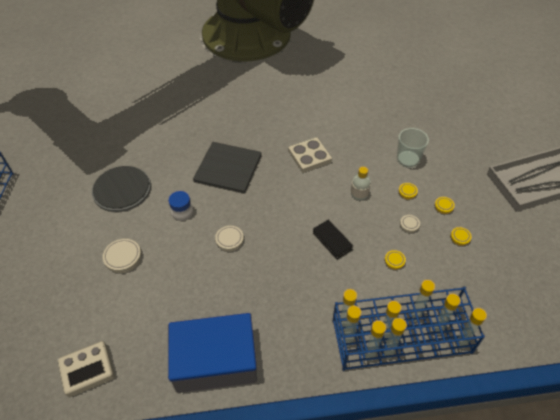

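View pics/side0.png

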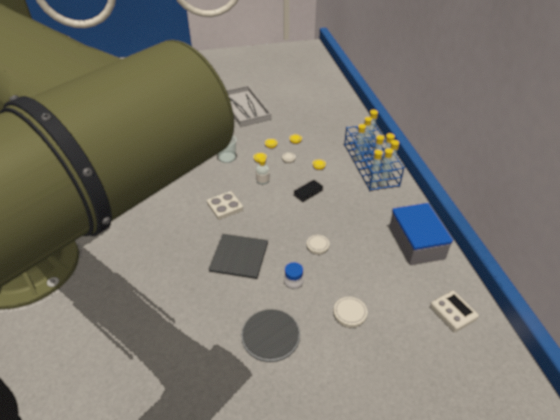

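Scene view: the white dishes are large (122,255), mid (229,238) and small (410,223). The well plate is at (310,153), the case (332,239), the warming plate (122,188) and the tray (228,166). Things that could be taken for the small dish are the yellow discs at (409,190), (445,205), (461,236) and (395,259), the mid dish, and the white meter at (85,368). By the description, I choose the white one at (410,223).

```bash
cat > m.py <<'E'
from h import *
px={"scene":dict(large=(122,255),mid=(229,238),small=(410,223),well=(310,145),case=(332,239),warm=(122,188),tray=(228,166)),
"side":dict(large=(350,311),mid=(318,243),small=(288,157),well=(225,204),case=(308,190),warm=(270,335),tray=(240,256))}
hz=dict(large=.016,mid=.014,small=.012,well=.016,case=.018,warm=.012,tray=.012)
for cam in px:
    f,P,im=grab(cam); hsv=cv2.cvtColor(f,cv2.COLOR_RGB2HSV); 
    white=((hsv[...,2]>150)&(hsv[...,1]<70)).astype(np.uint8)
    dark=(hsv[...,2]<72).astype(np.uint8)
    print(cam,[ (k,hsv[v,u].tolist()) for k,(u,v) in px[cam].items()], hsv[280,200])
    for k,(u,v) in px[cam].items():
        m=dark if k in("case","warm","tray") else white
        n,l,st,c=cv2.connectedComponentsWithStats(m)
        w=l[v-12:v+13,u-12:u+13]; ids=np.bincount(w[w>0]) if (w>0).any() else None
        if ids is None: print(k,"none");continue
        i=ids.argmax(); cnt=max(cv2.findContours((l==i).astype(np.uint8),0,1)[0],key=cv2.contourArea)
        z=hz[k] if k in("warm","tray") else hz[k]*.6
        pts=np.array([ray(P,im,*p[0],z)[:2] for p in cnt])
        (c,s,a)=cv2.minAreaRect((pts*1000).astype(np.float32))
        print(k,np.round(c,1),"size",np.round(s,1),"ang",round(a,1),"n",st[i,4])
f=cv2.imread("pics/scene0.png")
cv2.imwrite("pics/crop1.png",cv2.resize(f[120:290,290:490],None,fx=3.5,fy=3.5,interpolation=2))
E
python3 m.py
```

```text
scene [('large', [21, 60, 192]), ('mid', [21, 59, 194]), ('small', [22, 61, 193]), ('well', [15, 33, 107]), ('case', [24, 36, 35]), ('warm', [26, 27, 66]), ('tray', [30, 23, 66])] [ 22  43 131]
large [ 629.1 -270.2] size [63.4 63.8] ang 61.7 n 930
mid [617.8 -84. ] size [47.9 50. ] ang 85.3 n 527
small [629.  243.1] size [35.  35.1] ang 22.3 n 257
well [433.5  91.7] size [67.2 66.1] ang 17.8 n 428
case [649.1  96.8] size [75.9 41.1] ang 27.8 n 818
warm [ 480.8 -276.3] size [108.8 100. ] ang 51.3 n 1818
tray [454.3 -73.7] size [106.1 108.8] ang 66.2 n 2225
side [('large', [19, 36, 215]), ('mid', [20, 36, 214]), ('small', [20, 35, 212]), ('well', [21, 35, 211]), ('case', [150, 7, 35]), ('warm', [30, 18, 86]), ('tray', [24, 14, 88])] [ 18  27 163]
large [554.9 455.6] size [1952.6  817. ] ang 87.1 n 88365
mid [555.1 457.5] size [1955.7  818.3] ang 87.1 n 88365
small [555.4 459.4] size [1958.8  819.6] ang 87.1 n 88365
well [554.9 455.6] size [1952.6  817. ] ang 87.1 n 88365
case [646.1  92.1] size [74.6 41.3] ang 27.3 n 317
warm none
tray none
```

View pics/crop1.png

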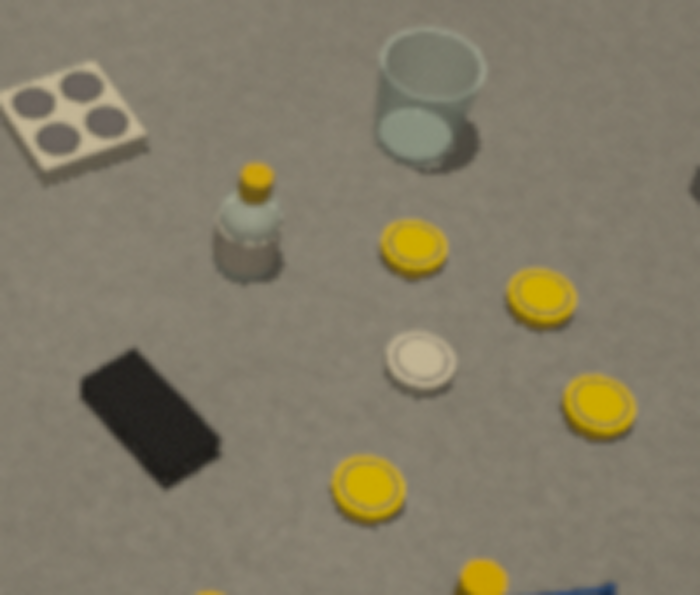

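The crop confirms one white small dish at about (420,360) in the crop, ringed by four yellow look-alikes. Measured sizes match the given ones: 63.6, 49 and 35 mm for the dishes, 67 mm for the well plate, 75x41 mm for the case (its side shows too). I'll go above the large dish first.

```bash
cat >> h.py <<'E'
def plan(x,y,z,phi=None):
    """turn about tool z (deg) then shift (cm) in the tool frame after the turn; phi=world heading (deg) of -tool x"""
    s=env.state(); M=R.from_quat(s["eef_rot"]).as_matrix()
    cur=np.degrees(np.arctan2(-M[1,0],-M[0,0])); 
    t=0 if phi is None else (cur-phi+180)%360-180
    p=np.radians(cur if phi is None else phi)
    tgt=np.array([[-np.cos(p),-np.sin(p),0],[-np.sin(p),np.cos(p),0],[0,0,-1]]).T
    tilt=np.degrees((R.from_matrix(M).inv()*R.from_matrix(tgt)).as_rotvec())
    print("t",round(s["time"],2),"tcp",np.round(s["tcp_pos"]*1000,1),"phi",round(cur,1),"j6",round(s["joints"][5],2),"turn",round(t,2),"rv",np.round(tilt,2),
      "shift",np.round(tgt.T@(np.array([x,y,z])-s["tcp_pos"])*100,2))
E
python3 -c "
from h import *
plan(.62,-.27,.23,0)
f,P,im=grab('scene')
for n,u,v,z in (('jar',180,201,.04),('bottle',363,171,.07),('beaker',412,136,.06),('y1',409,190,.01),('y2',445,205,.01),('y3',461,236,.01),('y4',395,259,.01)): print(n,np.round(ray(P,im,u,v,z)*1000))
"
```

```text
t 0.25 tcp [ 189.2 -569.2  230.8] phi 18.4 j6 -0.33 turn 18.38 rv [ 5.000e-02 -1.000e-02  1.838e+01] shift [-43.08  29.92   0.08]
jar [ 552. -163.   40.]
bottle [551. 167.  70.]
beaker [466. 284.  60.]
y1 [558. 262.  10.]
y2 [602. 318.  10.]
y3 [673. 324.  10.]
y4 [704. 196.  10.]
```

>>> play_rows(
  deltas=[
    [0,0,6.1,0,0,0,1],
    [0,0,6.1,0,0,0,1],
    [0,0,6.1,-2,1.4,0,1],
    [0,0,0,-4,2.8,0,1],
    [0,0,0,-4,2.8,0,1],
    [0,0,0,-4,2.8,0,1],
    [0,0,0,-4,2.8,0,1],
    [0,0,0,-4,2.8,0,1],
    [0,0,0,-4,2.8,0,1],
    [0,0,0,-4,2.8,0,1],
  ],
)

```text
time: 1.3
tcp_pos: [0.4887, -0.3554, 0.2315]
eef_rot: [-0.001, 1.0, -0.0, 0.0]
contact_force: [1.2, -0.7, 0.4]
gripper_width: 0.0855
gripper_force: 0.0
```

>>> play_rows(
  deltas=[
    [0,0,0,-4,2.8,0,1],
    [0,0,0,-4,2.8,0,1],
    [0,0,0,-4,2.8,1.5,1],
    [0,0,0,-1,0.5,3,1],
    [0,0,0,0,0,3,1],
    [0,0,0,0,0,2,1],
    [0,0,0,0,0,0.5,1],
    [0,0,0,0,0,0,1],
    [0,0,0,0,0,0,1],
    [0,0,0,0,0,0,1],
  ],
)

```text
time: 2.3
tcp_pos: [0.617, -0.2687, 0.1337]
eef_rot: [-0.001, 1.0, -0.0, 0.001]
contact_force: [-0.5, -0.3, -1.1]
gripper_width: 0.0856
gripper_force: 0.0
```

```bash
python3 -c "
from h import *
plan(.629,-.27,-.003,0)
grab('wrist','w1.png')"
```

```text
t 2.3 tcp [ 617.  -268.7  133.7] phi 0.1 j6 -1.46 turn 0.07 rv [-0.04  0.16  0.06] shift [-1.2  -0.13 13.67]
```

View pics/w1.png

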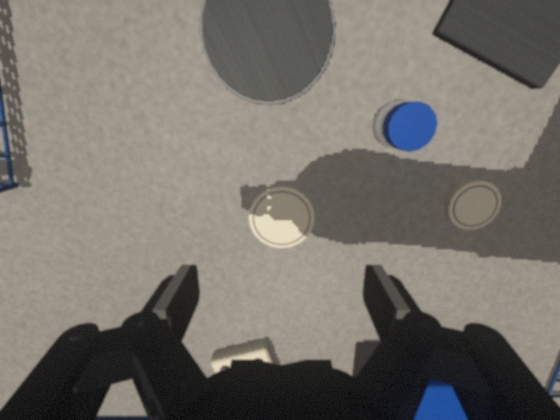

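Wrist view: the large dish is at (281,217), partly in shadow. The warming plate is at (268,38), the jar at (411,125) and the mid dish at (475,206). I'll fit circles near the expected places.

```bash
cat >> h.py <<'E'
def proj(P,im,p):
    F=210/np.tan(np.radians(im["fovy"])/2); c=np.linalg.inv(P)@np.append(p,1)
    return F*c[0]/c[2]+im["cx"],F*c[1]/c[2]+im["cy"],F/c[2]
def circ(f,P,im,x,y,z,rad,tol=.03):
    """circle of radius rad at height z near x,y -> world xy and measured radius (mm)"""
    u,v,k=proj(P,im,[x,y,z]); r=rad*k
    g=cv2.GaussianBlur(cv2.cvtColor(f,cv2.COLOR_RGB2GRAY),(0,0),1)
    mask=(g*0+255)
    c=cv2.HoughCircles(g,cv2.HOUGH_GRADIENT_ALT,1,5,param1=60,param2=.5,minRadius=int(r*.85),maxRadius=int(r*1.15)+1)
    out=[]
    for q in ([] if c is None else c.reshape(-1,c.shape[-1])):
        w=ray(P,im,q[0],q[1],z)
        if np.hypot(w[0]-x,w[1]-y)<tol: out.append((*np.round(w[:2]*1000,1),round(q[2]/k*1000,1)))
    print("circ",(round(u),round(v),round(r,1)),[tuple(map(float,o)) for o in out]); return out
E
python3 -c "
from h import *
f,P,im=grab('wrist')
circ(f,P,im,.629,-.27,.015,.032)
circ(f,P,im,.618,-.084,.014,.025)
circ(f,P,im,.48,-.276,.012,.052)
circ(f,P,im,.48,-.276,.004,.055)
"
```

```text
circ (280, 213, np.float64(33.4)) [(632.9, -270.1, 30.2)]
circ (476, 202, np.float64(26.4)) [(615.6, -88.7, 25.3), (626.7, -79.5, 25.2)]
circ (273, 37, np.float64(65.1)) [(480.8, -280.7, 52.0)]
circ (273, 39, np.float64(66.7)) [(479.9, -279.4, 53.2)]
```

>>> play_rows(
  deltas=[
    [0,0,0,-1.4,-0.1,2,1],
    [0,0,0,0,0,3.5,1],
    [0,0,0,0,0,3.5,1],
    [0,0,0,0,0,2.5,1],
    [0,0,0,0,0,1.3,1],
    [0,0,0,0,0,0.6,1],
    [0,0,0,0,0,0.2,1],
    [0,0,0,0,0,0,1],
    [0,0,0,0,0,0,0.7],
    [0,0,0,0,0,0,0.6],
  ],
  newtons=25,
)

```text
time: 3.4
tcp_pos: [0.6312, -0.2695, -0.0026]
eef_rot: [-0.001, 1.0, -0.0, 0.001]
contact_force: [0.9, -0.0, -0.1]
gripper_width: 0.0629
gripper_force: 27.4
```

>>> play_rows(
  deltas=[
    [0,0,0,0,0,0,0.5],
    [0,0,0,0,0,0,0.5],
    [0,0,0,0,0,0,0.5],
    [0,0,0,0,0,0,0.5],
    [0,0,0,0,0,-0.5,0.5],
    [0,0,0,0,0,-1.5,0.5],
    [0,0,0,0,0,-3,0.5],
    [0,0,0,0,0,-3,0.5],
    [0,0,0,0,0,0,0.5],
    [0,0,0,0,0,0,0.5],
  ],
)

```text
time: 4.4
tcp_pos: [0.6309, -0.2694, 0.0774]
eef_rot: [-0.001, 1.0, -0.0, 0.001]
contact_force: [-0.3, -0.2, -1.5]
gripper_width: 0.0627
gripper_force: 27.6
```

```bash
python3 -c "
from h import *
plan(.48,-.279,.085,0)
f,P,im=grab('wrist','w2.png')
t=env.state()['tcp_pos']
circ(f,P,im,t[0],t[1],t[2]+.019,.032)
circ(f,P,im,.48,-.278,.012,.052)
"
```

```text
t 4.4 tcp [ 630.9 -269.4   77.4] phi 0.1 j6 -1.46 turn 0.08 rv [-0.01  0.14  0.08] shift [15.09 -0.96 -0.76]
circ (283, 284, np.float64(63.8)) [(639.2, -268.8, 33.3), (639.2, -280.6, 33.4), (625.0, -269.9, 30.0), (630.8, -262.4, 33.7), (639.2, -268.8, 28.6)]
circ (268, -10, np.float64(86.6)) [(486.9, -279.3, 46.9)]
```

View pics/w2.png

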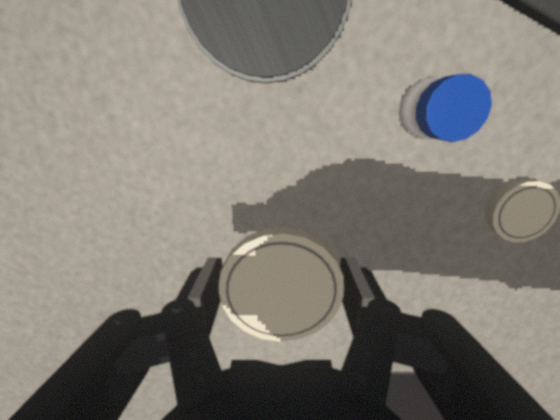

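The dish is held, with its rim centre at about (281,286), so it is within 1 mm of the tool centre. I'll take one look at the plate from higher up on the way.

>>> play_rows(
  deltas=[
    [0,0,0,0.5,0,-1,0.5],
    [0,0,0,1,0,-1,0.5],
    [0,0,0,1.5,-0.5,-2,0.5],
    [0,0,0,1.5,-0.5,-2,0.5],
    [0,0,0,1.5,0,-2,0.5],
    [0,0,0,1.5,0,-1,0.5],
    [0,0,0,0.5,0,-0.5,0.5],
    [0,0,0,0,0,0,0.5],
    [0,0,0,0,0,0,0.5],
    [0,0,0,0,0,0,0.5],
  ],
)

```text
time: 5.45
tcp_pos: [0.5503, -0.2791, 0.1693]
eef_rot: [-0.001, 1.0, 0.0, -0.001]
contact_force: [0.7, 0.1, -0.7]
gripper_width: 0.063
gripper_force: 27.6
```

```bash
python3 -c "
from h import *
f,P,im=grab('wrist','w3.png')
circ(f,P,im,.48,-.278,.012,.052)
circ(f,P,im,.48,-.278,.004,.055)
v=cv2.cvtColor(f,cv2.COLOR_RGB2HSV)[...,2]
u0,v0,k=proj(P,im,[.48,-.278,.012]);print(u0,v0,k*.052, v[int(v0)-60:int(v0)+61:8,int(u0)])
# radial edge points: dark->bright 
g=cv2.GaussianBlur(v,(0,0),1).astype(float); pts=[]
for a in np.radians(np.arange(0,360,4)):
    r=np.arange(k*.042,k*.062,.5); x=u0+r*np.cos(a); y=v0+r*np.sin(a)
    if y.min()<2 or y.max()>417: continue
    p=cv2.remap(g.astype(np.float32),x.astype(np.float32)[None],y.astype(np.float32)[None],1)[0]; d=np.gradient(p); i=d.argmax()
    if d[i]>3: pts.append(ray(P,im,x[i],y[i],.012)[:2])
pts=np.array(pts); A=np.c_[2*pts,np.ones(len(pts))]
for _ in range(3):
    s=np.linalg.lstsq(A,(pts**2).sum(1),rcond=None)[0]; rr=np.sqrt(s[2]+s[0]**2+s[1]**2)
    e=abs(np.hypot(*(pts-s[:2]).T)-rr); ok=e<max(.001,2*np.median(e)); pts=pts[ok];A=A[ok]
print(s[:2],rr,len(pts))
"
```

```text
circ (283, 122, np.float64(52.4)) [(476.0, -280.8, 53.4)]
circ (283, 122, np.float64(54.0)) [(476.3, -280.8, 54.9)]
282.7723177352526 122.18690185985298 52.4031187288306 [107 111 110 106 106 108 105 104 106  98 101 100 103 102 173 103]
[ 0.47608866 -0.28059173] 0.051916403005500426 79
```

View pics/w3.png

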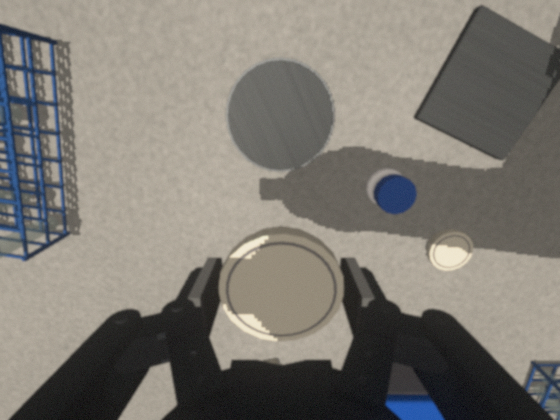

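Plate fit: (476.1, -280.6) mm with radius 51.9 (52 expected). I'll hover close and check again.

>>> play_rows(
  deltas=[
    [0,0,0,1,0,1,0.5],
    [0,0,0,2,-0.1,2,0.5],
    [0,0,0,2,0,2.5,0.5],
    [0,0,0,1.6,0,2.5,0.5],
    [0,0,0,0.7,0,2.5,0.5],
    [0,0,0,0,0,1.5,0.5],
    [0,0,0,0,0,0.5,0.5],
    [0,0,0,0,0,0,0.5],
    [0,0,0,0,0,0,0.5],
    [0,0,0,0,0,0,0.5],
  ],
)

```text
time: 6.5
tcp_pos: [0.4783, -0.2807, 0.0468]
eef_rot: [-0.001, 1.0, -0.0, 0.001]
contact_force: [0.2, 0.5, -0.7]
gripper_width: 0.0628
gripper_force: 27.6
```

```bash
cat >> h.py <<'E'
def rfit(f,P,im,x,y,z,rad,sgn=1,band=.010,amin=0,amax=360,thr=3):
    """circle fitted to radial edge points; sgn=+1 dark inside, -1 bright inside"""
    u0,v0,k=proj(P,im,[x,y,z]); g=cv2.GaussianBlur(f.max(2),(0,0),1).astype(np.float32); pts=[]
    for a in np.radians(np.arange(0,360,3)):
        w=np.array([proj(P,im,[x+q*np.cos(a),y+q*np.sin(a),z])[:2] for q in np.arange(rad-band,rad+band,.0004)],np.float32)
        if w.min()<2 or w[:,1].max()>417 or w[:,0].max()>557 : continue
        if not (amin<=np.degrees(a)<=amax): continue
        d=np.gradient(cv2.remap(g,w[None,:,0].copy(),w[None,:,1].copy(),1)[0])*sgn; i=d.argmax()
        if d[i]>thr: pts.append(ray(P,im,*w[i],z)[:2])
    pts=np.array(pts)
    for _ in range(5):
        s=np.linalg.lstsq(np.c_[2*pts,np.ones(len(pts))],(pts**2).sum(1),rcond=None)[0]; rr=np.sqrt(s[2]+s[0]**2+s[1]**2)
        e=abs(np.hypot(*(pts-s[:2]).T)-rr); pts=pts[e<=max(.0008,2*np.median(e))]
    print("rfit xy",np.round(s[:2]*1000,1),"r",round(rr*1000,1),"n",len(pts),"err",round(np.median(e)*1000,2)); return s[:2]
E
python3 -c "
from h import *
f,P,im=grab('wrist','w4.png')
t=env.state()['tcp_pos']
rfit(f,P,im,.476,-.2806,.012,.052)
rfit(f,P,im,t[0],t[1],t[2]+.0186,.032,-1,.005)
plan(.476,-.2806,.010)
"
```

```text
rfit xy [ 475.3 -280.8] r 51.6 n 59 err 0.18
rfit xy [ 478.6 -281.9] r 31.2 n 111 err 1.53
t 6.55 tcp [ 478.2 -280.6   46.7] phi 0.1 j6 -1.4 turn 0 rv [-0.03  0.09 -0.  ] shift [0.22 0.   3.67]
```

View pics/w4.png

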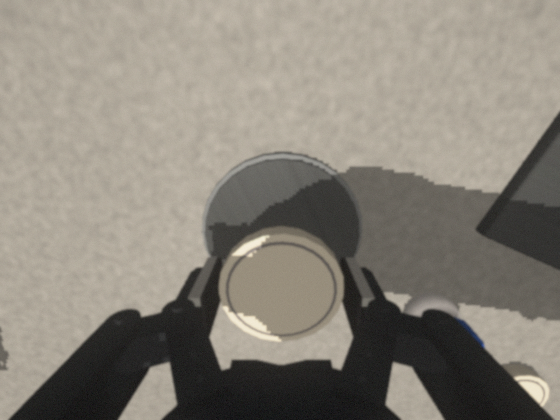

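The plate rim is at (282,225), fitted to (475.3, -280.8). The dish needs about 3 mm towards the robot, and the jar at (440,315) is clear. I'll lower the dish and release.

>>> play_rows(
  deltas=[
    [0,0,0,0.3,0,0.5,0.5],
    [0,0,0,0,0,1.2,0.5],
    [0,0,0,0,0,1,0.5],
    [0,0,0,0,0,0.6,0.5],
    [0,0,0,0,0,0.3,0.5],
    [0,0,0,0,0,0.1,0.5],
    [0,0,0,0,0,0,0.5],
    [0,0,0,0,0,0,0.5],
    [0,0,0,0,0,0,0.78],
    [0,0,0,0,0,0,0.8],
  ],
)

```text
time: 7.55
tcp_pos: [0.4744, -0.2805, 0.0084]
eef_rot: [-0.001, 1.0, 0.0, 0.0]
contact_force: [0.2, 0.7, 0.6]
gripper_width: 0.0681
gripper_force: 0.0
```

>>> play_rows(
  deltas=[
    [0,0,0,0,0,0,0.9],
    [0,0,0,0,0,0,1],
    [0,0,0,0,0,-0.5,1],
    [0,0,0,0,0,-2,1],
    [0,0,0,0,0,-4,1],
    [0,0,0,-2,2,-4,1],
    [0,0,0,-2,4,-3,1],
    [0,0,0,-2,4,0,1],
    [0,0,0,-2,4,0,1],
    [0,0,0,-2,3,0,1],
  ],
)

```text
time: 8.55
tcp_pos: [0.5735, -0.111, 0.1424]
eef_rot: [-0.001, 1.0, 0.0, 0.001]
contact_force: [1.1, -0.4, -0.1]
gripper_width: 0.0854
gripper_force: 0.0
```

```bash
python3 -c "
from h import *
f,P,im=grab('wrist','w5.png')
rfit(f,P,im,.4755,-.2808,.012,.052)
rfit(f,P,im,.4755,-.2808,.028,.032,-1,.006)
rfit(f,P,im,.617,-.087,.014,.025,-1,.007)
plan(.616,-.087,.13)
"
```

```text
rfit xy [ 476.1 -276.2] r 55.1 n 69 err 0.35
rfit xy [ 477.8 -280.8] r 31.8 n 120 err 0.13
rfit xy [621.6 -84.2] r 24.9 n 111 err 0.21
t 8.6 tcp [ 575.5 -107.9  141.6] phi 0.3 j6 -1.72 turn 0 rv [0.07 0.08 0.  ] shift [-4.06  2.07  1.16]
```

View pics/w5.png

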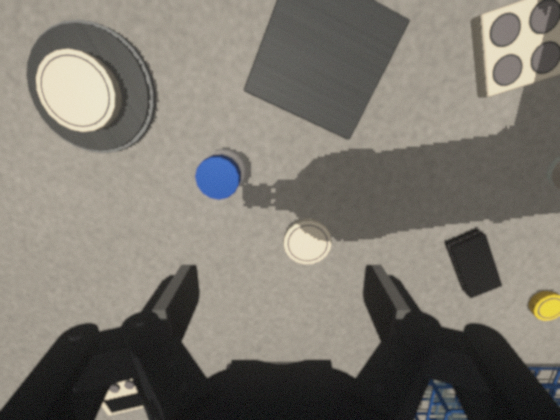

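Wrist view: the large dish sits well inside the plate at (77,90). The mid dish is at (307,242), the jar stands at (218,176), and the case is at (473,263).

>>> play_rows(
  deltas=[
    [0,0,0,-1.5,0.8,1,1],
    [0,0,0,-2,1,2,1],
    [0,0,0,-1,0.5,2,1],
    [0,0,0,0,0,1,1],
    [0,0,0,0,0,0,1],
    [0,0,0,0,0,0,1],
    [0,0,0,0,0,0,1],
    [0,0,0,0,0,0,1],
    [0,0,0,0,0,0,1],
    [0,0,0,0,0,0,1],
  ],
)

```text
time: 9.6
tcp_pos: [0.6177, -0.0902, 0.0819]
eef_rot: [-0.001, 1.0, 0.0, 0.0]
contact_force: [-0.1, 0.4, 0.2]
gripper_width: 0.085
gripper_force: 0.0
```

```bash
python3 -c "
from h import *
f,P,im=grab('wrist')
c=rfit(f,P,im,.620,-.085,.014,.025,-1,.009)
plan(c[0],c[1],-.001,0)
"
```

```text
rfit xy [621.7 -84.3] r 24.7 n 85 err 0.19
t 9.65 tcp [617.7 -90.2  81.8] phi 0.1 j6 -1.74 turn 0.08 rv [0.01 0.02 0.08] shift [-0.4   0.59  8.28]
```

>>> play_rows(
  deltas=[
    [0,0,0,-0.4,0.6,1,1],
    [0,0,0,0,0,2.5,1],
    [0,0,0,0,0,2.5,1],
    [0,0,0,0,0,1.3,1],
    [0,0,0,0,0,0.7,1],
    [0,0,0,0,0,0.2,1],
    [0,0,0,0,0,0,0.8],
    [0,0,0,0,0,0,0.6],
    [0,0,0,0,0,0,0.45],
    [0,0,0,0,0,0,0.4],
  ],
)

```text
time: 10.65
tcp_pos: [0.6225, -0.0842, 0.0009]
eef_rot: [-0.001, 1.0, -0.0, 0.001]
contact_force: [-1.4, -0.1, 5.0]
gripper_width: 0.0488
gripper_force: 26.2
```

>>> play_rows(
  deltas=[
    [0,0,0,0,0,0,0.4],
    [0,0,0,0,0,0,0.4],
    [0,0,0,0,0,-0.5,0.4],
    [0,0,0,0,0,-2,0.4],
    [0,0,0,0,0,-4,0.4],
    [0,0,0,0,0,-4,0.4],
    [0,0,0,1.5,-2,-3,0.4],
    [0,0,0,2,-4,0,0.4],
    [0,0,0,2,-4,0,0.4],
    [0,0,0,2,-4,0,0.4],
  ],
)

```text
time: 11.65
tcp_pos: [0.5458, -0.2252, 0.1344]
eef_rot: [-0.001, 1.0, 0.0, -0.0]
contact_force: [0.9, -1.0, -0.5]
gripper_width: 0.0484
gripper_force: 26.0
```

```bash
python3 -c "
from h import *
plan(.476,-.281,.07,0)
"
```

```text
t 11.65 tcp [ 545.8 -225.2  134.4] phi 0.1 j6 -1.52 turn 0.12 rv [ 0.04 -0.01  0.12] shift [ 6.98 -5.58  6.44]
```

>>> play_rows(
  deltas=[
    [0,0,0,2,-2,0,0.4],
    [0,0,0,3,-2,0,0.4],
    [0,0,0,2,-1.6,1,0.4],
    [0,0,0,0,0,2,0.4],
    [0,0,0,0,0,2,0.4],
    [0,0,0,0,0,1.3,0.4],
    [0,0,0,0,0,0,0.4],
    [0,0,0,0,0,0,0.4],
    [0,0,0,0,0,0,0.4],
    [0,0,0,0,0,0,0.4],
  ],
)

```text
time: 12.65
tcp_pos: [0.4776, -0.2804, 0.0725]
eef_rot: [-0.001, 1.0, -0.0, 0.001]
contact_force: [0.4, -0.2, -1.4]
gripper_width: 0.0489
gripper_force: 26.0
```

```bash
python3 -c "
from h import *
f,P,im=grab('wrist','w6.png')
t=env.state()['tcp_pos']
rfit(f,P,im,.476,-.2806,.012,.052,1,.006)
rfit(f,P,im,.476,-.2806,.028,.032,-1,.006)
rfit(f,P,im,t[0],t[1],t[2]+.013,.025,-1,.005)
circ(f,P,im,t[0],t[1],t[2]+.013,.021,.01)
plan(.476,-.2806,.0295,0)
"
```

```text
rfit xy [ 475.4 -280.8] r 51.8 n 73 err 0.24
rfit xy [ 476.9 -281.2] r 31.6 n 70 err 0.19
rfit xy [ 477.  -280.9] r 24.8 n 63 err 0.18
circ (282, 280, np.float64(40.6)) [(474.6, -280.4, 20.9)]
t 12.7 tcp [ 477.4 -280.4   72.3] phi 0.1 j6 -1.4 turn 0.09 rv [-0.02  0.07  0.09] shift [ 0.14 -0.02  4.28]
```

View pics/w6.png

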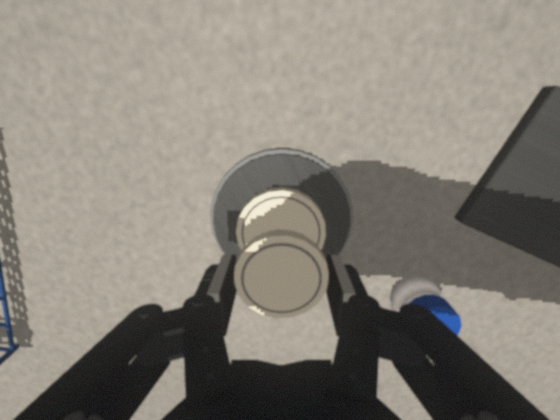

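Large dish is at (476.9, -281.2) on the plate at (475.4, -280.8), within about 1.5 mm. The held mid dish is at (477.0, -280.9). I'll lower it.

>>> play_rows(
  deltas=[
    [0,0,0,0.1,0,1,0.4],
    [0,0,0,0,0,1.4,0.4],
    [0,0,0,0,0,1,0.4],
    [0,0,0,0,0,0.5,0.4],
    [0,0,0,0,0,0.2,0.4],
    [0,0,0,0,0,0.15,0.4],
    [0,0,0,0,0,0,0.4],
    [0,0,0,0,0,0,0.4],
    [0,0,0,0,0,0,0.6],
    [0,0,0,0,0,0,0.65],
  ],
)

```text
time: 13.7
tcp_pos: [0.4761, -0.2804, 0.0293]
eef_rot: [-0.001, 1.0, -0.0, 0.0]
contact_force: [0.0, 0.3, 0.6]
gripper_width: 0.0559
gripper_force: 0.0
```

>>> play_rows(
  deltas=[
    [0,0,0,0,0,0,0.7],
    [0,0,0,0,0,0,0.9],
    [0,0,0,0,0,-0.5,1],
    [0,0,0,0,0,-2,1],
    [0,0,0,0,0,-4,1],
    [0,0,0,0,0,-4,1],
    [0,0,0,-0.5,1,-4,1],
    [0,0,0,-1,3,-3,1],
    [0,0,0,-1,4.5,0,1],
    [0,0,0,-1,4.5,0,1],
  ],
)

```text
time: 14.7
tcp_pos: [0.5113, -0.1492, 0.2058]
eef_rot: [0.0, 1.0, 0.0, 0.001]
contact_force: [1.3, 0.2, -0.9]
gripper_width: 0.0852
gripper_force: 0.0
```

```bash
python3 -c "
from h import *
f,P,im=grab('wrist')
rfit(f,P,im,.476,-.2806,.028,.032,-1,.006)
rfit(f,P,im,.476,-.2806,.042,.025,-1,.006)
plan(.56,.20,.20,0)
"
```

```text
rfit xy [ 477.5 -280.9] r 31.9 n 119 err 0.21
rfit xy [ 475.9 -281.5] r 25.3 n 55 err 0.21
t 14.75 tcp [ 512.4 -143.8  204.8] phi 0.3 j6 -1.67 turn 0.26 rv [0.13 0.14 0.26] shift [-4.76 34.38  0.48]
```

>>> play_rows(
  deltas=[
    [0,0,0,-1.2,4.2,0,1],
    [0,0,0,-1.2,4.6,0,1],
    [0,0,0,-1.2,4.6,0,1],
    [0,0,0,-1.2,4.6,0,0.6],
    [0,0,0,-1.2,4.6,0,0.6],
    [0,0,0,-1.2,4.6,0,0.6],
    [0,0,0,-1.2,4.6,0,0.6],
    [0,0,0,-1.2,4.6,0,0.6],
    [0,0,0,-0.5,2,2,0.6],
    [0,0,0,0,0.3,3,0.6],
  ],
)

```text
time: 15.75
tcp_pos: [0.6121, 0.24, 0.1548]
eef_rot: [-0.002, 1.0, 0.001, 0.001]
contact_force: [-0.3, 0.7, -0.2]
gripper_width: 0.0511
gripper_force: 0.0
```

>>> play_rows(
  deltas=[
    [0,0,0,0,0,3,0.6],
    [0,0,0,0,0,1.5,0.6],
    [0,0,0,0,0,0,0.6],
    [0,0,0,0,0,0,0.6],
    [0,0,0,0,0,0,0.6],
    [0,0,0,0,0,0,0.6],
    [0,0,0,0,0,0,0.6],
    [0,0,0,0,0,0,0.6],
    [0,0,0,0,0,0,0.6],
    [0,0,0,0,0,0,0.6],
  ],
)

```text
time: 16.75
tcp_pos: [0.6112, 0.2368, 0.109]
eef_rot: [-0.001, 1.0, 0.0, -0.0]
contact_force: [0.9, 0.2, 0.5]
gripper_width: 0.0509
gripper_force: 0.0
```

```bash
python3 -c "
from h import *
f,P,im=grab('wrist','w7.png')
c=rfit(f,P,im,.629,.243,.012,.018,-1,.008)
plan(c[0],c[1],.0,0)
"
```

```text
rfit xy [631.9 240.5] r 17.9 n 102 err 0.15
t 16.8 tcp [611.2 236.8 109. ] phi 0.1 j6 -2.24 turn 0.08 rv [ 0.   -0.    0.08] shift [-2.07  0.37 10.9 ]
```

View pics/w7.png

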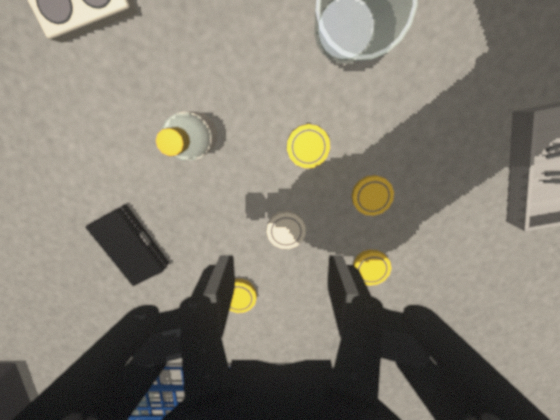

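The white small dish is at (286,231). The yellow ones are at (309,146), (374,195), (372,268) and (241,297), clear of fingers opened to 51 mm. I'll descend.

>>> play_rows(
  deltas=[
    [0,0,0,-1,0.2,1,0.6],
    [0,0,0,-1,0.2,2,0.6],
    [0,0,0,0,0,3,0.6],
    [0,0,0,0,0,2.5,0.6],
    [0,0,0,0,0,1.3,0.6],
    [0,0,0,0,0,0.7,0.6],
    [0,0,0,0,0,0.2,0.6],
    [0,0,0,0,0,0,0.5],
    [0,0,0,0,0,0,0.35],
    [0,0,0,0,0,0,0.25],
  ],
)

```text
time: 17.8
tcp_pos: [0.632, 0.2413, 0.0037]
eef_rot: [-0.001, 1.0, 0.001, 0.001]
contact_force: [-0.3, 0.4, 3.9]
gripper_width: 0.0342
gripper_force: 25.2
```

>>> play_rows(
  deltas=[
    [0,0,0,0,0,0,0.25],
    [0,0,0,0,0,0,0.25],
    [0,0,0,0,0,-0.5,0.25],
    [0,0,0,0,0,-2,0.25],
    [0,0,0,0,0,-4,0.25],
    [0,0,0,0,0,-5,0.25],
    [0,0,0,0,0,-4,0.25],
    [0,0,0,1,-3,-1,0.25],
    [0,0,0,1.5,-4.6,0,0.25],
    [0,0,0,1.5,-4.6,0,0.25],
  ],
)

```text
time: 18.8
tcp_pos: [0.5905, 0.118, 0.167]
eef_rot: [-0.001, 1.0, 0.0, -0.0]
contact_force: [0.5, -1.1, -0.8]
gripper_width: 0.0341
gripper_force: 25.0
```

```bash
python3 -c "
from h import *
plan(.476,-.281,.17,0)
"
```

```text
t 18.8 tcp [590.5 118.  167. ] phi 0.1 j6 -2.1 turn 0.15 rv [ 0.03 -0.02  0.15] shift [ 11.45 -39.9   -0.3 ]
```

>>> play_rows(
  deltas=[
    [0,0,0,1.3,-4.6,0,0.25],
    [0,0,0,1.3,-4.7,0,0.25],
    [0,0,0,1.3,-4.7,0,0.25],
    [0,0,0,1.3,-4.7,0,0.25],
    [0,0,0,1.3,-4.7,0,0.25],
    [0,0,0,1.3,-4.7,0,0.25],
    [0,0,0,1.3,-4.7,0,0.25],
    [0,0,0,1.3,-4.5,0,0.25],
    [0,0,0,0.9,-2,0,0.25],
    [0,0,0,0.2,-0.6,1,0.25],
  ],
)

```text
time: 19.8
tcp_pos: [0.4762, -0.2827, 0.1579]
eef_rot: [0.001, 1.0, -0.0, 0.001]
contact_force: [0.3, 0.3, -0.4]
gripper_width: 0.0342
gripper_force: 25.0
```

>>> play_rows(
  deltas=[
    [0,0,0,0,0,2,0.25],
    [0,0,0,0,0,2.5,0.25],
    [0,0,0,0,0,1.5,0.25],
    [0,0,0,0,0,0.5,0.25],
    [0,0,0,0,0,0,0.25],
    [0,0,0,0,0,0,0.25],
    [0,0,0,0,0,0,0.25],
    [0,0,0,0,0,0,0.25],
    [0,0,0,0,0,0,0.25],
    [0,0,0,0,0,0,0.25],
  ],
)

```text
time: 20.8
tcp_pos: [0.477, -0.2804, 0.0922]
eef_rot: [-0.001, 1.0, -0.0, 0.0]
contact_force: [-0.6, -0.1, -0.2]
gripper_width: 0.0345
gripper_force: 25.0
```

```bash
python3 -c "
from h import *
f,P,im=grab('wrist','w8.png')
t=env.state()['tcp_pos']
rfit(f,P,im,.476,-.2806,.012,.052,1,.006)
rfit(f,P,im,.476,-.2806,.028,.032,-1,.006)
rfit(f,P,im,.476,-.2806,.042,.025,-1,.004)
rfit(f,P,im,t[0],t[1],t[2]+.008,.018,-1,.005)
plan(.476,-.2806,.046,0)
"
```

```text
rfit xy [ 475.6 -280.8] r 51.8 n 78 err 0.19
rfit xy [ 476.7 -281.3] r 31.5 n 76 err 0.19
rfit xy [ 477.1 -281. ] r 25.8 n 59 err 0.35
rfit xy [ 477.1 -280.9] r 17.6 n 73 err 0.16
t 20.85 tcp [ 476.9 -280.4   92.1] phi 0.1 j6 -1.4 turn 0.08 rv [0.   0.01 0.08] shift [ 0.09 -0.02  4.61]
```

View pics/w8.png

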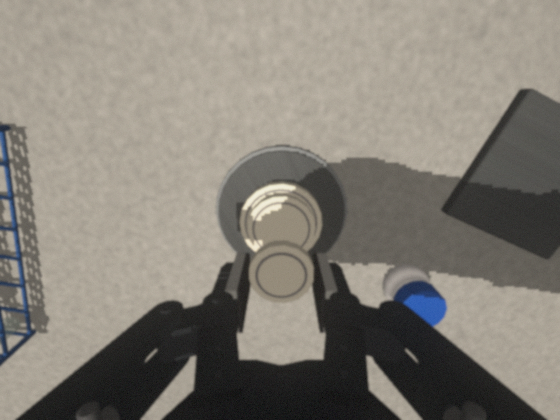

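Small dish held at (477.1, -280.9), over the stack at (476.9, -281.1). I'll lower and release.

>>> play_rows(
  deltas=[
    [0,0,0,0,0,1,0.25],
    [0,0,0,0,0,1.5,0.25],
    [0,0,0,0,0,1.1,0.25],
    [0,0,0,0,0,0.6,0.25],
    [0,0,0,0,0,0.3,0.25],
    [0,0,0,0,0,0.1,0.25],
    [0,0,0,0,0,0,0.25],
    [0,0,0,0,0,0,0.25],
    [0,0,0,0,0,0,0.45],
    [0,0,0,0,0,0,0.5],
  ],
)

```text
time: 21.85
tcp_pos: [0.4771, -0.2804, 0.0462]
eef_rot: [-0.001, 1.0, -0.0, 0.0]
contact_force: [-0.1, 0.1, 0.4]
gripper_width: 0.0429
gripper_force: 0.0
```

>>> play_rows(
  deltas=[
    [0,0,0,0,0,0,0.6],
    [0,0,0,0,0,0,0.8],
    [0,0,0,0,0,-0.5,0.9],
    [0,0,0,0,0,-2,1],
    [0,0,0,0,0,-4,1],
    [0,0,0,0,0,-4,1],
    [0,0,0,0,1,-3,1],
    [0,0,0,0,4,0,1],
    [0,0,0,0,4.5,0,1],
    [0,0,0,0,4.5,0,1],
  ],
)

```text
time: 22.85
tcp_pos: [0.4765, -0.1392, 0.1816]
eef_rot: [-0.0, 1.0, 0.0, 0.0]
contact_force: [0.4, 1.3, -0.6]
gripper_width: 0.0852
gripper_force: 0.0
```

>>> play_rows(
  deltas=[
    [0,0,0,0,4.8,0,1],
    [0,0,0,0,4.8,0,1],
    [0,0,0,0,4,0,1],
    [0,0,0,0,2,0,1],
    [0,0,0,0,0,0,1],
    [0,0,0,0,0,0,1],
    [0,0,0,0,0,0,1],
    [0,0,0,0,0,0,1],
    [0,0,0,0,0,0,1],
    [0,0,0,0,0,0,1],
  ],
)

```text
time: 23.85
tcp_pos: [0.4765, 0.0151, 0.181]
eef_rot: [-0.0, 1.0, 0.0, -0.0]
contact_force: [-0.4, -0.5, 0.6]
gripper_width: 0.0853
gripper_force: 0.0
```

```bash
cat >> h.py <<'E'
def quad(f,P,im,x,y,z,kind):
    """largest dark/white blob near x,y: minAreaRect on plane z"""
    hsv=cv2.cvtColor(f,cv2.COLOR_RGB2HSV); u,v,k=proj(P,im,[x,y,z])
    Y,X=np.mgrid[:420,:560]; near=np.hypot(X-u,Y-v)<.085*k
    if kind=="white": m=(hsv[...,1]>=0)&(hsv[...,2]>200)
    else: m=hsv[...,2]<kind
    m=cv2.morphologyEx((m&near).astype(np.uint8)*255,cv2.MORPH_CLOSE if kind=="white" else cv2.MORPH_OPEN,np.ones((5,5)))
    c=max(cv2.findContours(m,0,1)[0],key=cv2.contourArea)
    pts=np.array([ray(P,im,*p[0],z)[:2]*1000 for p in c],np.float32)
    r=cv2.minAreaRect(pts); print("quad",(round(u),round(v)),np.round(r[0],1),np.round(r[1],1),round(r[2],1)); return r
E
python3 -c "
from h import *
f,P,im=grab('wrist','w9.png')
hsv=cv2.cvtColor(f,cv2.COLOR_RGB2HSV)
for n,p in (('tray',[.454,-.074,.012]),('well',[.433,.092,.016]),('floor',[.54,.02,0])):
    u,v,k=proj(P,im,p); print(n,int(u),int(v), hsv[int(v),int(u)] if 0<=v<420 and 0<=u<560 else '')
plan(.47,.06,.17,0)
"
```

```text
tray 199 167 [19 21 96]
well 355 148 [ 18  43 143]
floor 285 235 [ 18  30 171]
t 23.9 tcp [476.5  15.2 180.9] phi 0.0 j6 -2.03 turn 0.04 rv [-0.   -0.01  0.04] shift [0.65 4.48 1.09]
```

View pics/w9.png

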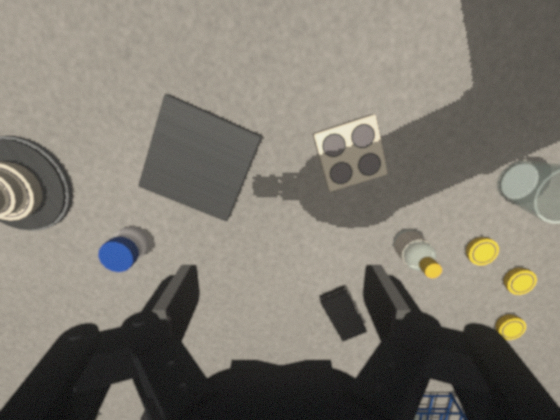

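Wrist view: tray corners are at about (167,94), (262,136), (228,220) and (139,186). Well-plate corners are at (313,133), (376,114), (387,172) and (330,191). The case is at (343,313). I'll refine the corners and cast them.

```bash
cat >> h.py <<'E'
def corners(f,P,im,uv,z,win=4):
    g=cv2.cvtColor(f,cv2.COLOR_RGB2GRAY)
    c=cv2.cornerSubPix(g,np.array(uv,np.float32).reshape(-1,1,2),(win,win),(-1,-1),(3,40,.01)).reshape(-1,2)
    w=np.array([ray(P,im,*p,z)[:2] for p in c])*1000
    e=np.roll(w,-1,0)-w; L=np.hypot(*e.T); a=np.degrees(np.arctan2(e[:,1],e[:,0]))
    print("corners",np.round(c,1).tolist(),"centre",np.round(w.mean(0),1),"sides",np.round(L,1),"ang",np.round((a+45)%90-45,1)); return w
E
python3 -c "
from h import *
f,P,im=grab('wrist')
corners(f,P,im,[(167,94),(262,136),(228,220),(139,186)],.012)
corners(f,P,im,[(313,133),(376,114),(387,172),(330,191)],.016)
quad(f,P,im,.454,-.074,.012,120)
"
```

```text
corners [[164.39999389648438, 93.19999694824219], [262.29998779296875, 135.0], [226.3000030517578, 220.89999389648438], [137.6999969482422, 185.6999969482422]] centre [447.6 -74.9] sides [105.1 106.  104.3 104.3] ang [-22.7 -24.2 -23.6 -23.7]
corners [[313.70001220703125, 134.39999389648438], [374.79998779296875, 114.19999694824219], [386.79998779296875, 173.1999969482422], [329.70001220703125, 191.1999969482422]] centre [439.2  88.5] sides [64.  63.5 63.6 64. ] ang [18.1 17.8 18.5 18.1]
quad (199, 167) [447.4 -73.8] [106.3 106.5] 66.2
```

```bash
python3 -c "
from h import *
plan(.43,.0885,.12,18.1)
"
```

```text
t 23.95 tcp [476.5  15.3 180.9] phi 0.0 j6 -2.03 turn -18.05 rv [ 0.000e+00 -1.000e-02 -1.805e+01] shift [2.15 8.4  6.09]
```

>>> play_rows(
  deltas=[
    [0,0,-6,0,0,0,1],
    [0,0,-6,0,0,0,1],
    [0,0,-6,0,2,0,1],
    [0,0,0,1,3,1,1],
    [0,0,0,1,3,2,1],
    [0,0,0,0,0.4,2,1],
    [0,0,0,0,0,1,1],
    [0,0,0,0,0,0,1],
    [0,0,0,0,0,0,1],
    [0,0,0,0,0,0,1],
  ],
)

```text
time: 24.95
tcp_pos: [0.4342, 0.0895, 0.1221]
eef_rot: [-0.157, 0.988, 0.0, 0.001]
contact_force: [0.7, -1.0, -0.0]
gripper_width: 0.0854
gripper_force: 0.0
```

```bash
cat >> h.py <<'E'
def sq(f,P,im,x,y,z,lx,ly,ang,win=6):
    c,s=np.cos(np.radians(ang)),np.sin(np.radians(ang))
    uv=[proj(P,im,[x+c*a*lx/2-s*b*ly/2,y+s*a*lx/2+c*b*ly/2,z])[:2] for a,b in((1,1),(-1,1),(-1,-1),(1,-1))]
    print(np.round(uv).tolist()); return corners(f,P,im,uv,z,win)
E
python3 -c "
from h import *
f,P,im=grab('wrist','w10.png')
w=sq(f,P,im,.439,.0885,.016,.066,.066,18)
plan(*(w.mean(0)/1000),-.001,18)
cv2.imwrite('pics/w10c.png',f[60:380,120:440,::-1])
"
```

```text
[[314.0, 243.0], [317.0, 175.0], [241.0, 175.0], [244.0, 243.0]]
corners [[312.5, 242.1999969482422], [316.70001220703125, 176.3000030517578], [242.5, 175.1999969482422], [245.39999389648438, 242.1999969482422]] centre [438.9  89. ] sides [63.6 64.7 64.6 63.4] ang [16.8 17.2 18.  18.1]
t 25.0 tcp [434.1  89.6 122. ] phi 18.0 j6 -1.92 turn 0.02 rv [0.01 0.08 0.02] shift [-0.44 -0.21 12.3 ]
```

View pics/w10c.png

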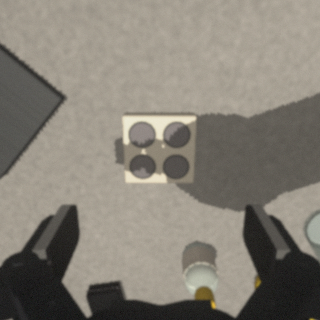

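Plate square at crop (160,149), axis-aligned with the tool. The centre is (438.9, 89.0) with sides of 64 mm.

>>> play_rows(
  deltas=[
    [0,0,0,-0.4,-0.2,1.5,1],
    [0,0,0,0,0,3,1],
    [0,0,0,0,0,3,1],
    [0,0,0,0,0,2.5,1],
    [0,0,0,0,0,1.3,1],
    [0,0,0,0,0,0.7,1],
    [0,0,0,0,0,0.3,1],
    [0,0,0,0,0,0,0.85],
    [0,0,0,0,0,0,0.7],
    [0,0,0,0,0,0,0.6],
  ],
)

```text
time: 26.0
tcp_pos: [0.4387, 0.0896, -0.0007]
eef_rot: [-0.157, 0.988, 0.0, 0.001]
contact_force: [-0.4, 0.2, 3.2]
gripper_width: 0.0649
gripper_force: 29.0
```

>>> play_rows(
  deltas=[
    [0,0,0,0,0,0,0.55],
    [0,0,0,0,0,0,0.55],
    [0,0,0,0,0,-0.5,0.55],
    [0,0,0,0,0,-2,0.55],
    [0,0,0,0,0,-3,0.55],
    [0,0,0,0,0,-3,0.55],
    [0,0,0,0,0,-3,0.55],
    [0,0,0,0,0,-2,0.55],
    [0,0,0,0,0,0,0.55],
    [0,0,0,0,0,0,0.55],
  ],
)

```text
time: 27.0
tcp_pos: [0.4376, 0.0893, 0.1326]
eef_rot: [-0.157, 0.988, 0.0, -0.0]
contact_force: [-0.5, 0.4, -1.5]
gripper_width: 0.0648
gripper_force: 28.6
```

```bash
python3 -c "
from h import *
f,P,im=grab('wrist')
plan(.4475,-.0745,.13,-23.7)
plan(.51,-.0745,.17,-23.7)
"
```

```text
t 27.05 tcp [437.2  89.1 131.8] phi 18.1 j6 -1.91 turn 41.78 rv [-1.000e-02 -1.100e-01  4.178e+01] shift [ -7.51 -14.57   0.18]
t 27.05 tcp [437.2  89.1 131.8] phi 18.1 j6 -1.91 turn 41.78 rv [-1.000e-02 -1.100e-01  4.178e+01] shift [-13.24 -12.05  -3.82]
```

>>> play_rows(
  deltas=[
    [0,0,7,0,0,0,0.55],
    [0,0,7,0,0,0,0.55],
    [0,0,7,0,0,0,0.55],
    [0,0,7,0,0,0,0.55],
    [0,0,7,0,0,0,0.55],
    [0,0,6.8,-1,-2,0,0.55],
    [0,0,0,-2,-4,0,0.55],
    [0,0,0,-2,-4,0,0.55],
    [0,0,0,-2,-3.5,0,0.55],
    [0,0,0,-0.5,-1,0,0.55],
  ],
)

```text
time: 28.05
tcp_pos: [0.4499, -0.0764, 0.1314]
eef_rot: [0.207, 0.978, -0.001, -0.001]
contact_force: [-0.3, 0.4, -1.3]
gripper_width: 0.0653
gripper_force: 28.6
```

>>> play_rows(
  deltas=[
    [0,0,0,0,0,1,0.55],
    [0,0,0,0,0,2,0.55],
    [0,0,0,0,0,1.5,0.55],
    [0,0,0,0,0,0.5,0.55],
    [0,0,0,0,0,0,0.55],
    [0,0,0,0,0,0,0.55],
    [0,0,0,0,0,0,0.55],
    [0,0,0,0,0,0,0.55],
    [0,0,0,0,0,0,0.55],
    [0,0,0,0,0,0,0.55],
  ],
)

```text
time: 29.05
tcp_pos: [0.4509, -0.0734, 0.0832]
eef_rot: [0.206, 0.979, 0.0, 0.0]
contact_force: [1.1, -0.1, -0.8]
gripper_width: 0.0651
gripper_force: 28.6
```

```bash
python3 -c "
from h import *
f,P,im=grab('wrist','w11.png')
plan(.4475,-.0745,.012,-23.7)
t=env.state()['tcp_pos']
sq(f,P,im,.4475,-.0745,.012,.106,.106,-23.7)
sq(f,P,im,t[0],t[1],t[2]+.0167,.066,.066,-23.7,5)
"
```

```text
t 29.1 tcp [450.9 -73.5  83.1] phi -23.7 j6 -2.27 turn -0.03 rv [ 0.01  0.01 -0.03] shift [ 0.27 -0.23  7.11]
[[341.0, 275.0], [351.0, 148.0], [206.0, 148.0], [216.0, 275.0]]
corners [[341.5, 274.79998779296875], [349.0, 150.6999969482422], [206.5, 150.0], [216.3000030517578, 274.79998779296875]] centre [448.1 -75.1] sides [104.3 103.9 104.7 106. ] ang [-22.8 -24.  -23.9 -23.7]
[[343.0, 336.0], [353.0, 223.0], [212.0, 223.0], [221.0, 336.0]]
corners [[338.70001220703125, 336.5], [349.1000061035156, 226.3000030517578], [212.8000030517578, 225.5], [226.0, 337.20001220703125]] centre [451.8 -74.1] sides [64.6 63.9 65.6 61.1] ang [-24.3 -24.1 -21.9 -23.2]
```

View pics/w11.png

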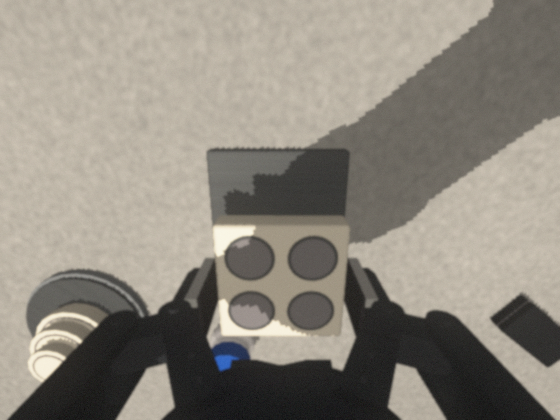

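Near tray edge runs (206,150)–(349,150). The held plate's near edge is (213,225)–(349,226). I need about +2.8 mm along tool x and -2.4 mm along tool y, then down 7.1 cm.

>>> play_rows(
  deltas=[
    [0,0,0,0.28,-0.24,1,0.55],
    [0,0,0,0,0,2,0.55],
    [0,0,0,0,0,2,0.55],
    [0,0,0,0,0,1.1,0.55],
    [0,0,0,0,0,0.6,0.55],
    [0,0,0,0,0,0.3,0.55],
    [0,0,0,0,0,0.1,0.55],
    [0,0,0,0,0,0,0.55],
    [0,0,0,0,0,0,0.55],
    [0,0,0,0,0,0,0.82],
  ],
)

```text
time: 30.1
tcp_pos: [0.4477, -0.0745, 0.0125]
eef_rot: [0.206, 0.979, 0.0, 0.0]
contact_force: [1.1, -0.4, -0.5]
gripper_width: 0.0697
gripper_force: 0.0
```

>>> play_rows(
  deltas=[
    [0,0,0,0,0,0,0.9],
    [0,0,0,0,0,0,1],
    [0,0,0,0,0,-0.5,1],
    [0,0,0,0,0,-2,1],
    [0,0,0,0,0,-3,1],
    [0,0,0,0,0,-4,1],
    [0,0,0,0,0,-3,1],
    [0,0,0,-2,1,-1,1],
    [0,0,0,-4,2,0,1],
    [0,0,0,-4,2,0,1],
  ],
)

```text
time: 31.1
tcp_pos: [0.5609, -0.0689, 0.1488]
eef_rot: [0.205, 0.979, 0.001, 0.002]
contact_force: [-0.5, 0.6, 0.8]
gripper_width: 0.0856
gripper_force: 0.0
```

```bash
python3 -c "
from h import *
env.get_image('side')
f,P,im=grab('wrist','w12.png')
w1=sq(f,P,im,.448,-.075,.012,.106,.106,-23.7)
w2=sq(f,P,im,.448,-.075,.028,.066,.066,-23.7,4)
quad(f,P,im,.647,.094,.016,70)
plan(.64,.094,.13,27.5)
plan(.64,.094,.13,27.5-90)
"
```

```text
[[283.0, 145.0], [283.0, 12.0], [152.0, 12.0], [169.0, 144.0]]
corners [[281.29998779296875, 145.0], [283.6000061035156, 16.700000762939453], [153.39999389648438, 14.300000190734863], [169.3000030517578, 144.5]] centre [449.4 -75.5] sides [102.8 105.9 104.2 104.1] ang [-24.7 -24.6 -23.7 -23.9]
[[259.0, 123.0], [257.0, 35.0], [173.0, 35.0], [182.0, 123.0]]
corners [[257.8999938964844, 123.30000305175781], [256.6000061035156, 38.5], [174.1999969482422, 37.79999923706055], [182.8000030517578, 122.9000015258789]] centre [448.9 -75.6] sides [63.9 64.6 64.1 64.2] ang [-24.2 -24.1 -23.9 -23.9]
quad (468, 209) [644.4  93. ] [76.7 34.8] 27.8
t 31.2 tcp [561.3 -68.7 142.4] phi -23.7 j6 -2.22 turn -51.24 rv [ -0.07  -0.46 -51.24] shift [-14.5   10.8    1.24]
t 31.2 tcp [561.3 -68.7 142.4] phi -23.7 j6 -2.22 turn 38.76 rv [-0.37 -0.27 38.76] shift [10.8  14.5   1.24]
```

The well plate is centred on the tray to under 1 mm. Now the case: (644,93), long axis at about 27.8 degrees.

>>> play_rows(
  deltas=[
    [0,0,-7.3,0,0,0,1],
    [0,0,-7.3,0,0,0,0.7],
    [0,0,-7.3,0,0,0,0.7],
    [0,0,-7.3,0,0,0,0.7],
    [0,0,-7.3,0,0,0,0.7],
    [0,0,-7.3,0,0,0,0.7],
    [0,0,-7.4,-1.5,1,0,0.7],
    [0,0,0,-3.5,2.6,0,0.7],
    [0,0,0,-3.5,2.6,0,0.7],
    [0,0,0,-3.5,2.6,0,0.7],
  ],
)

```text
time: 32.2
tcp_pos: [0.6272, 0.0644, 0.1479]
eef_rot: [-0.237, 0.971, 0.0, 0.0]
contact_force: [0.5, -0.9, -0.9]
gripper_width: 0.0598
gripper_force: 0.0
```

>>> play_rows(
  deltas=[
    [0,0,0,-1.8,1.6,1,0.7],
    [0,0,0,0,0.2,1,0.7],
    [0,0,0,0,0,1,0.7],
    [0,0,0,0,0,0,0.7],
    [0,0,0,0,0,0,0.7],
    [0,0,0,0,0,0,0.7],
    [0,0,0,0,0,0,0.7],
    [0,0,0,0,0,0,0.7],
    [0,0,0,0,0,0,0.7],
    [0,0,0,0,0,0,0.7],
  ],
)

```text
time: 33.2
tcp_pos: [0.6345, 0.0875, 0.1171]
eef_rot: [-0.237, 0.971, 0.0, 0.0]
contact_force: [-0.3, -0.3, -0.1]
gripper_width: 0.06
gripper_force: 0.0
```

```bash
python3 -c "
from h import *
f,P,im=grab('wrist','w13.png')
q=quad(f,P,im,.645,.093,.018,70)
w=sq(f,P,im,.645,.093,.018,.070,.036,27.8,5)
plan(w[:,0].mean()/1000,w[:,1].mean()/1000,.005,27.8)
cv2.imwrite('pics/w13c.png',cv2.resize(f[100:340,130:430,::-1],None,fx=2,fy=2))
"
```

```text
quad (281, 221) [645.8  94.5] [69.4 35. ] 27.5
[[301.0, 256.0], [302.0, 183.0], [260.0, 183.0], [262.0, 256.0]]
corners [[298.79998779296875, 259.1000061035156], [300.5, 183.0], [263.70001220703125, 183.1999969482422], [264.20001220703125, 258.29998779296875]] centre [646.1  94. ] sides [73.4 31.5 72.5 32.4] ang [27.5 27.8 26.8 26.2]
t 33.25 tcp [634.4  87.5 117. ] phi 27.5 j6 -1.54 turn -0.32 rv [ 0.01  0.   -0.32] shift [-1.33  0.03 11.2 ]
```

View pics/w13c.png

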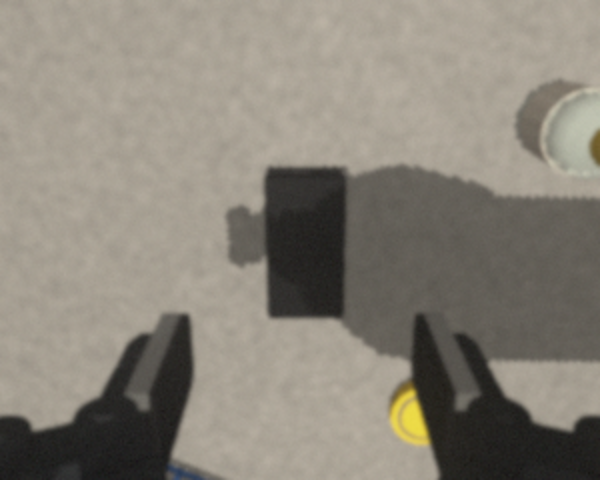

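The case is square to the tool at crop (306,243), size 69.4x35 mm, with the bottle clear. I'll descend and grip.

>>> play_rows(
  deltas=[
    [0,0,0,-1.3,0.05,1,0.7],
    [0,0,0,0,0,3,0.7],
    [0,0,0,0,0,3,0.7],
    [0,0,0,0,0,2,0.7],
    [0,0,0,0,0,1.2,0.7],
    [0,0,0,0,0,0.6,0.7],
    [0,0,0,0,0,0.2,0.7],
    [0,0,0,0,0,0,0.55],
    [0,0,0,0,0,0,0.4],
    [0,0,0,0,0,0,0.25],
  ],
  newtons=30,
)

```text
time: 34.25
tcp_pos: [0.6466, 0.0942, 0.0085]
eef_rot: [-0.238, 0.971, 0.0, 0.001]
contact_force: [0.4, -0.5, 3.5]
gripper_width: 0.035
gripper_force: 31.4
```

>>> play_rows(
  deltas=[
    [0,0,0,0,0,0,0.25],
    [0,0,0,0,0,0,0.25],
    [0,0,0,0,0,0,0.25],
    [0,0,0,0,0,-0.5,0.25],
    [0,0,0,0,0,-2,0.25],
    [0,0,0,0,0,-4,0.25],
    [0,0,0,0,0,-4,0.25],
    [0,0,0,0,0,-3,0.25],
    [0,0,0,0,0,0,0.25],
    [0,0,0,0,0,0,0.25],
  ],
)

```text
time: 35.25
tcp_pos: [0.6457, 0.0942, 0.1421]
eef_rot: [-0.237, 0.971, 0.001, 0.0]
contact_force: [-0.8, 0.1, -2.6]
gripper_width: 0.0352
gripper_force: 31.0
```

```bash
python3 -c "
from h import *
plan(.4485,-.075,.15,-23.9)
"
```

```text
t 35.25 tcp [645.7  94.2 142.1] phi 27.5 j6 -1.54 turn 51.38 rv [6.000e-02 1.000e-02 5.138e+01] shift [ 11.17 -23.45  -0.79]
```

>>> play_rows(
  deltas=[
    [0,0,7.3,0,0,0,0.25],
    [0,0,7.3,0,0,0,0.25],
    [0,0,7.3,0,0,0,0.25],
    [0,0,7.3,0,0,0,0.25],
    [0,0,7.3,0,0,0,0.25],
    [0,0,7.3,0,0,0,0.25],
    [0,0,7.6,0.8,-1.6,0,0.25],
    [0,0,0,1.9,-4,0,0.25],
    [0,0,0,2,-4.3,0,0.25],
    [0,0,0,2,-4.3,0,0.25],
  ],
)

```text
time: 36.25
tcp_pos: [0.5262, -0.0114, 0.1393]
eef_rot: [0.207, 0.978, -0.001, -0.002]
contact_force: [-0.1, -0.8, 0.8]
gripper_width: 0.0351
gripper_force: 31.0
```

>>> play_rows(
  deltas=[
    [0,0,0,2,-4.3,0,0.25],
    [0,0,0,1.8,-3.6,0,0.25],
    [0,0,0,0.7,-1.4,1,0.25],
    [0,0,0,0,0,2,0.25],
    [0,0,0,0,0,2,0.25],
    [0,0,0,0,0,0.5,0.25],
    [0,0,0,0,0,0,0.25],
    [0,0,0,0,0,0,0.25],
    [0,0,0,0,0,0,0.25],
    [0,0,0,0,0,0,0.25],
  ],
)

```text
time: 37.25
tcp_pos: [0.4501, -0.0771, 0.0877]
eef_rot: [0.207, 0.978, 0.0, 0.0]
contact_force: [-0.3, -0.3, -1.0]
gripper_width: 0.035
gripper_force: 31.0
```

```bash
python3 -c "
from h import *
f,P,im=grab('wrist','w14.png')
t=env.state()['tcp_pos']
plan(.4485,-.0753,.035,-23.9)
sq(f,P,im,.4485,-.0753,.028,.066,.066,-23.9,5)
sq(f,P,im,.4485,-.0753,.012,.106,.106,-23.9,5)
quad(f,P,im,t[0],t[1],t[2]+.011,75)
sq(f,P,im,t[0],t[1],t[2]+.011,.070,.036,-23.9,5)
"
```

```text
t 37.3 tcp [450.1 -77.1  87.6] phi -23.9 j6 -2.26 turn -0.01 rv [ 0.03  0.04 -0.01] shift [0.22 0.1  5.26]
[[325.0, 261.0], [329.0, 179.0], [237.0, 179.0], [241.0, 261.0]]
corners [[324.79998779296875, 261.29998779296875], [328.1000061035156, 180.0], [237.60000610351562, 179.8000030517578], [241.0, 261.29998779296875]] centre [448.6 -75.5] sides [65.6 64.5 65.8 66. ] ang [-23.  -24.  -24.3 -23.9]
[[344.0, 272.0], [355.0, 148.0], [212.0, 148.0], [221.0, 272.0]]
corners [[343.20001220703125, 272.29998779296875], [351.70001220703125, 147.8000030517578], [212.39999389648438, 148.39999389648438], [221.1999969482422, 272.3999938964844]] centre [448.2 -75.9] sides [106.  103.4 105.7 105.1] ang [-23.3 -23.7 -24.2 -23.8]
quad (282, 277) [497.3 -98.5] [149.  147.2] 21.1
[[314.0, 331.0], [319.0, 215.0], [245.0, 215.0], [250.0, 331.0]]
corners [[314.0, 331.20001220703125], [314.8999938964844, 216.39999389648438], [248.1999969482422, 213.89999389648438], [251.10000610351562, 330.6000061035156]] centre [450.1 -77.1] sides [69.1 32.3 70.  35.4] ang [-22.1 -26.2 -24.7 -24.5]
```

View pics/w14.png

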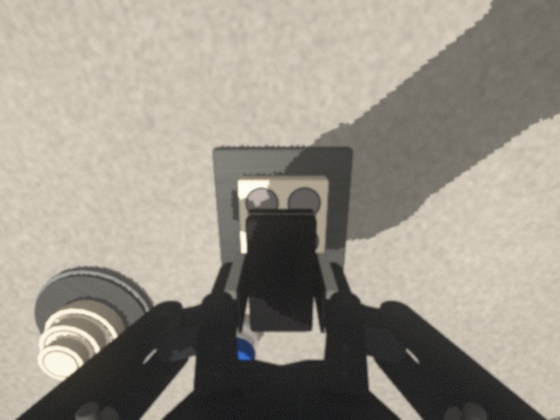

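The held case's top spans (247,214)–(316,331), centred on the tool. The well plate's near edge is (238,180)–(328,180). I need +2 mm along tool x, +0.9 mm along tool y, and down 5.25 cm.

>>> play_rows(
  deltas=[
    [0,0,0,0.2,0.09,1,0.25],
    [0,0,0,0,0,1.5,0.25],
    [0,0,0,0,0,1.2,0.25],
    [0,0,0,0,0,0.8,0.25],
    [0,0,0,0,0,0.4,0.25],
    [0,0,0,0,0,0.2,0.25],
    [0,0,0,0,0,0.1,0.25],
    [0,0,0,0,0,0.05,0.25],
    [0,0,0,0,0,0,0.25],
    [0,0,0,0,0,0,0.25],
  ],
)

```text
time: 38.3
tcp_pos: [0.4485, -0.0758, 0.0364]
eef_rot: [0.207, 0.978, -0.0, 0.0]
contact_force: [-6.9, 1.0, 9.3]
gripper_width: 0.0349
gripper_force: 32.0
```

>>> play_rows(
  deltas=[
    [0,0,0,0,0,0,0.45],
    [0,0,0,0,0,0,0.5],
    [0,0,0,0,0,0,0.6],
    [0,0,0,0,0,0,0.7],
    [0,0,0,0,0,-0.5,0.7],
    [0,0,0,0,0,-2,0.7],
    [0,0,0,0,0,-4,0.8],
    [0,0,0,0,0,-4,0.9],
    [0,0,0,0,0,-4,1],
    [0,0,0,-1,0,-2,1],
  ],
)

```text
time: 39.3
tcp_pos: [0.4583, -0.0798, 0.2045]
eef_rot: [0.207, 0.978, 0.001, 0.003]
contact_force: [0.1, 0.1, 1.0]
gripper_width: 0.0855
gripper_force: 0.0
```

>>> play_rows(
  deltas=[
    [0,0,0,-3,0,0,1],
    [0,0,0,-4,0,0,1],
    [0,0,0,-3,0,0,1],
    [0,0,0,0,0,0,1],
    [0,0,0,0,0,0,1],
    [0,0,0,0,0,0,1],
    [0,0,0,0,0,0,1],
    [0,0,0,0,0,0,1],
    [0,0,0,0,0,0,1],
    [0,0,0,0,0,0,1],
  ],
)

```text
time: 40.3
tcp_pos: [0.5487, -0.12, 0.1998]
eef_rot: [0.207, 0.978, 0.0, 0.0]
contact_force: [0.2, -0.1, 0.5]
gripper_width: 0.0854
gripper_force: 0.0
```

```bash
python3 -c "
from h import *
f,P,im=grab('wrist','w15.png')
print(env.state()['time'],env.state()['tcp_pos'])
sq(f,P,im,.4485,-.0755,.028,.066,.066,-23.9,4)
sq(f,P,im,.4485,-.0755,.012,.106,.106,-23.9,4)
quad(f,P,im,.4485,-.0755,.046,55)
rfit(f,P,im,.4765,-.281,.054,.018,-1,.006);rfit(f,P,im,.4765,-.281,.042,.025,-1,.004);rfit(f,P,im,.4765,-.281,.028,.032,-1,.004)
g,P2,im2=grab('scene')
a=np.hstack([f[:,:,::-1][:300,0:400],g[100:300,60:460,::-1][:,:400].repeat(1,0) if 0 else cv2.copyMakeBorder(g[100:300,60:460,::-1],0,100,0,0,0)])
cv2.imwrite('pics/fin.png',a)
"
```

```text
40.35 [ 0.54871921 -0.12003586  0.19968487]
[[314.0, 114.0], [316.0, 42.0], [247.0, 42.0], [250.0, 114.0]]
corners [[312.5, 113.9000015258789], [314.79998779296875, 43.400001525878906], [248.10000610351562, 43.099998474121094], [249.6999969482422, 113.80000305175781]] centre [448.6 -76. ] sides [64.4 63.9 64.5 64.7] ang [-23.8 -24.1 -24.5 -24. ]
[[330.0, 133.0], [336.0, 22.0], [228.0, 22.0], [234.0, 133.0]]
corners [[328.5, 132.5], [334.0, 23.600000381469727], [228.1999969482422, 23.700000762939453], [234.5, 132.6999969482422]] centre [448.6 -76. ] sides [104.5 104.4 104.7 103.9] ang [-23.7 -23.9 -23.5 -23.8]
quad (282, 78) [431.2 -57.2] [10.1  4.9] 66.1
rfit xy [ 477.5 -280.7] r 17.8 n 73 err 0.22
rfit xy [ 476.5 -281.2] r 25.4 n 74 err 0.22
rfit xy [ 477.7 -281.2] r 32.2 n 75 err 0.21
```

View pics/fin.png

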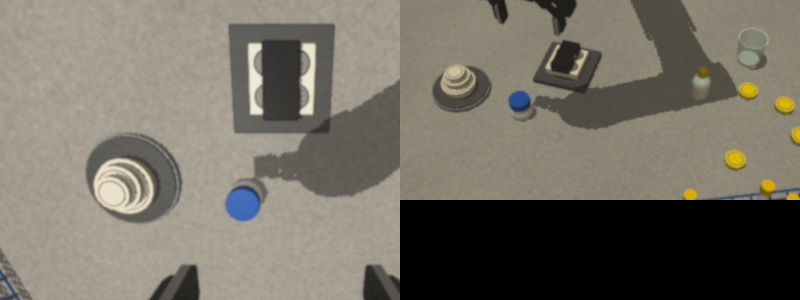

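Final view: the case is at columns 263–300, rows 39–120, centred on the well plate and tray. The dishes are stacked to within about 2 mm of each other, and the jar, bottle and beaker stand where they were. Handing in.

```bash
python3 -c "
from h import *
print(env.job_done())"
```

```text
the job is handed in; nothing more can be done
None
```

I built both stacks and handed the job in at about 40 s. In the last camera check every layer was centred within about 2 mm, and the bottle, jar and beaker showed no sign of having moved.

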